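# Load the sample carousel through its dial cover

## Robot

A 6-joint arm with a two-finger parallel gripper is mounted at the origin on the work surface. World frame = base frame: x ahead of the robot, y to its left, z up, the work surface at z = 0. Lengths are in m, angles in rad, forces in N, time in s.
With the tool pointing down it reaches from about 0.25 to 0.725 m from the base axis. Payload 9.7 kg.
Tool frame: the origin (TCP) lies on the centre line of the jaws, within the pads' length; the fingertips stand 19 mm ahead of it and the grasp point (between the pads) is the TCP; x points along the fingers, z is the direction in which the jaws open and shut, and the axes are right-handed (so a half turn about x gives the same grasp; the last joint's range is limited). The gripper opens to 85 mm and grips with 20 to 120 N. Pads are 22 mm wide; open, the fingers measure 114 mm over their backs; the gripper's body (76 mm by 85 mm) begins 54 mm behind the grasp point. The pads swing forward as they close: fully open they stand 13 mm farther back than shut.
Start: joints at [-1.188, 0.087, 0.176, 1.66, 0, 1.571], TCP at [0.205, -0.51, 0.25] pointing down, gripper open.
Joint ranges: [-3.13, 3.13], [-0.85, 1.81], [-1.15, 1.24], [-2.2, 2.28], [-1.44, 1.52], [-3.14, 3.14]. Speed limits (rad/s): [2.22, 2.22, 2.57, 3.14, 3.14, 3.14].

## Interface

Orientations are given as a unit quaternion [x, y, z, w].
In Python, from workcell import r gives the robot as it stands.
- The arm moves only by the tool move_arm, never from a script. Its argument "series" is a list that holds one entry, the list of rows, each a list of 5 numbers: the shift along the world's x, y, z in cm, then the turn about the world's z in rad, then the finger opening in cm, from 0 to 8.54. A call has 1 to 8 rows; each row is the pose to reach, as a shift and turn from the pose commanded when the call began; what a row does not reach only later rows make up. A row lasts 1/10 s, in which the tool goes at most 50 mm and 8.59 degrees, less where a joint would pass 70% of its speed; a pose out of reach is approached as far as the arm can. A call with a gripper value outside its range is refused whole. The fingers move at their own pace and stop on an object; "newtons" is the grip in N (left out, the last holds). Time passes only in rows, so rows that repeat a pose let the fingers close. It gives the time, the measured TCP pose, the force and the opening at its end, in the units of the state.
- r.get_state(): the state, without advancing time (a new reading comes with each control period).
- r.snapshot(name): name is "side" or "top" or "wrist"; returns a dict with "image" (400x640x3 uint8, blue, green, red), "vfov" (degrees; the focal length in pixels is half the picture's height over the tangent of half this angle, whatever the lens; pixels are square), "cx", "cy" (the principal point, pixels), "rvec" (rotation vector, rad) and "tvec" (3), from world to camera coordinates, as OpenCV has them; the wrist camera has in their place "hand_eye" (4x4, takes a point from camera to tool coordinates, whose origin is the TCP and whose axes are the tool frame's). Camera axes: x right, y down, z forward; pixel columns grow to the right and rows downward; lengths in m; the calibration is good to about 2 mm. A picture is of the moment at which its call begins: read the wrist's pose just before it. There is no depth.
- r.job_done(): hands the job in, once; it reports no verdict.
The state is a dict: "time": time; "joints": joint angles; "joint_velocities": joint speeds; "tau": joint torques, N m; "ee_pos": TCP position; "ee_rot": TCP orientation; "force": force on the tool from outside, world axes, zero at the start; "wrist_torque": the same for the moment, N m; "grip_width": opening from 0.0 (shut) to 1.0 (fully open).
Only numpy, scipy, OpenCV 4.12 (cv2) and the standard library are available. Lean on these libraries where they do the work, as an engineer would, in place of code of your own. Each camera call takes 0.05 s, during which the arm holds its last target. There are 200 camera calls.

## Task

Take the lid off the steel tub and set it down on the round rubber mat, then load every sample pot from the tub, upright, into the carousel compartment whose badge has the pot's shape, turning the dial cover each time so that its opening is over that compartment. When all pots are in, close the carousel by turning the cover's opening squarely over the blank sector (the one without a badge), and put the lid back on the tub, seated. Do not disturb the other things on the bench.

Things in the scene. Friction and masses are not known exactly. Their poses are not given: they have to be found in the camera images.
- carousel: Fixed white drum, 290 mm across, 60 mm high. Origin: centre of underside, z up. Six 60-degree sectors round a solid core (radius 34): one filled solid (blank, on the +x axis), five open-topped compartments, radius 34 to 109, 4 mm walls between. Top flange, radius 113 to 145, with a black badge (disc, square, triangle, bar, cross; no pot is a cross) beside each compartment, none beside the blank.
- cover (a joint): Angle of the dial cover, rad: 0 = opening over the blank sector, grows anticlockwise seen from above. Turns 1.5 turns either way from 0, no clicks, light friction (about 1 N at its knob), stays where left. Flat grey disc over the drum, 224 mm across, 4 mm thick, top face 66 mm above the bench, with a 60-degree sector cut out from radius 34 mm to its rim (the opening).
- cover_knob (a point): Middle of the cover's black finger knob, 80 mm above the bench: an upright round peg fixed on the cover, 16 mm across, 28 mm tall (66 to 94 mm above the bench), 80 mm from the carousel's axis, straight across the axis from the opening.
- sector1 (a point): Centre of the floor of the compartment 60 degrees anticlockwise (seen from above) from the blank sector; 73 mm from the carousel's axis, 6 mm above the bench.
- sector2 (a point): Centre of the floor of the compartment 120 degrees anticlockwise (seen from above) from the blank sector; 73 mm from the carousel's axis, 6 mm above the bench.
- sector3 (a point): Centre of the floor of the compartment 180 degrees anticlockwise (seen from above) from the blank sector; 73 mm from the carousel's axis, 6 mm above the bench.
- sector4 (a point): Centre of the floor of the compartment 240 degrees anticlockwise (seen from above) from the blank sector; 73 mm from the carousel's axis, 6 mm above the bench.
- sector5 (a point): Centre of the floor of the compartment 300 degrees anticlockwise (seen from above) from the blank sector; 73 mm from the carousel's axis, 6 mm above the bench.
- badge_round: Fixed black badge, a disc 28 mm across, 6 mm high, on the flange 129 mm from the carousel's axis, on the middle line of one compartment: it marks that compartment. Which badge is at which compartment varies. Origin: centre of its underside.
- badge_square: Fixed black badge, a 25 mm square, 6 mm high, on the flange 129 mm from the carousel's axis, on the middle line of one compartment: it marks that compartment. Which badge is at which compartment varies. Origin: centre of its underside.
- badge_triangle: Fixed black badge, an equilateral triangle, 32 mm sides, 6 mm high, on the flange 129 mm from the carousel's axis, on the middle line of one compartment: it marks that compartment. Which badge is at which compartment varies. Origin: centre of its underside.
- badge_bar: Fixed black badge, a bar 28 x 8 mm, 6 mm high, on the flange 129 mm from the carousel's axis, on the middle line of one compartment: it marks that compartment. Which badge is at which compartment varies. Origin: centre of its underside.
- pot_round: Sealed white sample pot, may be absent: a cylinder 36 mm across, 24 mm tall, with a central grey round stem 14 mm across that rises from 24 to 50 mm above its underside. 60 g. Origin: centre of its underside, z along the stem. Stands on the floor of the tub at the start.
- pot_square: Sealed white sample pot, may be absent: a square block 30 x 30 mm, 24 mm tall, with a central grey round stem 14 mm across that rises from 24 to 50 mm above its underside. 60 g. Origin: centre of its underside, z along the stem. Stands on the floor of the tub at the start.
- pot_triangle: Sealed white sample pot, may be absent: an equilateral triangular block, 38 mm sides, 24 mm tall, with a central grey round stem 14 mm across that rises from 24 to 50 mm above its underside. 60 g. Origin: centre of its underside, z along the stem. Stands on the floor of the tub at the start.
- pot_bar: Sealed white sample pot, may be absent: an oblong block 40 x 20 mm, 24 mm tall, with a central grey round stem 14 mm across that rises from 24 to 50 mm above its underside. 60 g. Origin: centre of its underside, z along the stem. Stands on the floor of the tub at the start.
- tub: Round steel tub, fixed to the bench: 178 mm across outside, 170 mm inside, 66 mm high, floor 5 mm thick; a step inside the wall (inner diameter 136 mm, top 25 mm above the bench) keeps the pots to the middle. Holds the sample pots. Origin: centre of its underside.
- lid: Loose aluminium lid of the tub, 180 g: disc 182 mm across, 4 mm thick; beneath it a plug 158 mm across, 6 mm deep, that drops inside the tub's rim; on top a black round knob 20 mm across, from 10 to 38 mm above the origin. Origin: centre of the plug's underside, z up; with the lid seated it is 60 mm above the bench.
- mat: Round black rubber mat, fixed to the bench, 200 mm across, 3 mm thick. Origin: centre of its underside.
- petri: Bystander: flat glass dish 90 mm across, 14 mm high.
- pen: Bystander: blue pen 12 mm thick, about 110 mm long, lying.
- reagent: Bystander: amber bottle 56 mm across, 110 mm tall.
- beaker: Bystander: glass beaker 68 mm across, 85 mm tall.
- timer: Bystander: white timer 50 x 60 x 22 mm.
There are look-alikes about, which are no part of the job. Several things have the shape of the tub; the one meant has the colours described above. There is more than one size of the mat; the job needs the larger.

How it is judged:
On the way, in this order (a step that is already met when the one before it is completed fails the run):
1. the lid is off the tub, set down flat on the mat (centre within 60 mm of the mat's centre) and let go (horizontal distance between lid and mat below 0.06 m and height (world z) of lid below 0.01 m and angle between lid's own z axis and vertical below 0.1 rad and contact force between the fingers and lid below 0.2 N and linear speed of lid below 0.03 m/s), for 0.2 s.
2. every pot stands upright on the floor of the compartment with the badge of its shape, let go (z of each of pot_round, pot_square, pot_triangle, pot_bar in the frame of carousel below 0.016 m and angle between each of pot_round, pot_square, pot_triangle, pot_bar's own z axis and vertical below 0.2 rad and linear speed of each of pot_round, pot_square, pot_triangle, pot_bar below 0.02 m/s and ((horizontal distance between pot_round and sector1 below 0.045 m and horizontal distance between badge_round and sector1 below 0.065 m) or (horizontal distance between pot_round and sector2 below 0.045 m and horizontal distance between badge_round and sector2 below 0.065 m) or (horizontal distance between pot_round and sector3 below 0.045 m and horizontal distance between badge_round and sector3 below 0.065 m) or (horizontal distance between pot_round and sector4 below 0.045 m and horizontal distance between badge_round and sector4 below 0.065 m) or (horizontal distance between pot_round and sector5 below 0.045 m and horizontal distance between badge_round and sector5 below 0.065 m)) and ((horizontal distance between pot_square and sector1 below 0.045 m and horizontal distance between badge_square and sector1 below 0.065 m) or (horizontal distance between pot_square and sector2 below 0.045 m and horizontal distance between badge_square and sector2 below 0.065 m) or (horizontal distance between pot_square and sector3 below 0.045 m and horizontal distance between badge_square and sector3 below 0.065 m) or (horizontal distance between pot_square and sector4 below 0.045 m and horizontal distance between badge_square and sector4 below 0.065 m) or (horizontal distance between pot_square and sector5 below 0.045 m and horizontal distance between badge_square and sector5 below 0.065 m)) and ((horizontal distance between pot_triangle and sector1 below 0.045 m and horizontal distance between badge_triangle and sector1 below 0.065 m) or (horizontal distance between pot_triangle and sector2 below 0.045 m and horizontal distance between badge_triangle and sector2 below 0.065 m) or (horizontal distance between pot_triangle and sector3 below 0.045 m and horizontal distance between badge_triangle and sector3 below 0.065 m) or (horizontal distance between pot_triangle and sector4 below 0.045 m and horizontal distance between badge_triangle and sector4 below 0.065 m) or (horizontal distance between pot_triangle and sector5 below 0.045 m and horizontal distance between badge_triangle and sector5 below 0.065 m)) and ((horizontal distance between pot_bar and sector1 below 0.045 m and horizontal distance between badge_bar and sector1 below 0.065 m) or (horizontal distance between pot_bar and sector2 below 0.045 m and horizontal distance between badge_bar and sector2 below 0.065 m) or (horizontal distance between pot_bar and sector3 below 0.045 m and horizontal distance between badge_bar and sector3 below 0.065 m) or (horizontal distance between pot_bar and sector4 below 0.045 m and horizontal distance between badge_bar and sector4 below 0.065 m) or (horizontal distance between pot_bar and sector5 below 0.045 m and horizontal distance between badge_bar and sector5 below 0.065 m)) and contact force between the fingers and pot_round below 0.2 N and contact force between the fingers and pot_square below 0.2 N and contact force between the fingers and pot_triangle below 0.2 N and contact force between the fingers and pot_bar below 0.2 N), for 0.2 s.
At the end, for the whole second after the job is handed in: Every pot present stands upright (within 0.2 rad) on the floor of the compartment with the badge of its shape; the cover's opening is over the blank sector (within 0.15 rad); the lid is seated level on the tub (centre within 10 mm); all at rest (z of each of pot_round, pot_square, pot_triangle, pot_bar in the frame of carousel below 0.016 m and angle between each of pot_round, pot_square, pot_triangle, pot_bar's own z axis and vertical below 0.2 rad and linear speed of each of pot_round, pot_square, pot_triangle, pot_bar, lid below 0.02 m/s and ((horizontal distance between pot_round and sector1 below 0.045 m and horizontal distance between badge_round and sector1 below 0.065 m) or (horizontal distance between pot_round and sector2 below 0.045 m and horizontal distance between badge_round and sector2 below 0.065 m) or (horizontal distance between pot_round and sector3 below 0.045 m and horizontal distance between badge_round and sector3 below 0.065 m) or (horizontal distance between pot_round and sector4 below 0.045 m and horizontal distance between badge_round and sector4 below 0.065 m) or (horizontal distance between pot_round and sector5 below 0.045 m and horizontal distance between badge_round and sector5 below 0.065 m)) and ((horizontal distance between pot_square and sector1 below 0.045 m and horizontal distance between badge_square and sector1 below 0.065 m) or (horizontal distance between pot_square and sector2 below 0.045 m and horizontal distance between badge_square and sector2 below 0.065 m) or (horizontal distance between pot_square and sector3 below 0.045 m and horizontal distance between badge_square and sector3 below 0.065 m) or (horizontal distance between pot_square and sector4 below 0.045 m and horizontal distance between badge_square and sector4 below 0.065 m) or (horizontal distance between pot_square and sector5 below 0.045 m and horizontal distance between badge_square and sector5 below 0.065 m)) and ((horizontal distance between pot_triangle and sector1 below 0.045 m and horizontal distance between badge_triangle and sector1 below 0.065 m) or (horizontal distance between pot_triangle and sector2 below 0.045 m and horizontal distance between badge_triangle and sector2 below 0.065 m) or (horizontal distance between pot_triangle and sector3 below 0.045 m and horizontal distance between badge_triangle and sector3 below 0.065 m) or (horizontal distance between pot_triangle and sector4 below 0.045 m and horizontal distance between badge_triangle and sector4 below 0.065 m) or (horizontal distance between pot_triangle and sector5 below 0.045 m and horizontal distance between badge_triangle and sector5 below 0.065 m)) and ((horizontal distance between pot_bar and sector1 below 0.045 m and horizontal distance between badge_bar and sector1 below 0.065 m) or (horizontal distance between pot_bar and sector2 below 0.045 m and horizontal distance between badge_bar and sector2 below 0.065 m) or (horizontal distance between pot_bar and sector3 below 0.045 m and horizontal distance between badge_bar and sector3 below 0.065 m) or (horizontal distance between pot_bar and sector4 below 0.045 m and horizontal distance between badge_bar and sector4 below 0.065 m) or (horizontal distance between pot_bar and sector5 below 0.045 m and horizontal distance between badge_bar and sector5 below 0.065 m)) and (value of joint cover between -0.15 and 0.15 rad or value of joint cover between 6.133 and 6.433 rad or value of joint cover between -6.433 and -6.133 rad) and velocity of joint cover between -0.05 and 0.05 rad/s and horizontal distance between lid and tub below 0.01 m and z of lid in the frame of tub between 0.055 and 0.064 m and angle between lid's own z axis and vertical below 0.06 rad); the robot touches nothing.
It fails at once if the petri is pushed more than 40 mm away (distance of petri from where it was at the start of the episode above 0.04 m).
It fails at once if the pen is pushed more than 40 mm away (distance of pen from where it was at the start of the episode above 0.04 m).
It fails at once if the reagent is pushed more than 40 mm away (distance of reagent from where it was at the start of the episode above 0.04 m).
It fails at once if the beaker is pushed more than 40 mm away (distance of beaker from where it was at the start of the episode above 0.04 m).
It fails at once if the timer is pushed more than 40 mm away (distance of timer from where it was at the start of the episode above 0.04 m).
Of pot_round, pot_square, pot_triangle, pot_bar only 3 to 4 are there at a start; the rules pass over those that are not, and their reading is None.
At some moment in a run one of pot_round, pot_square, pot_triangle, pot_bar, lid may be knocked a few centimetres aside while the robot is not near it.
It also fails if it takes over 210 s, if anything falls off the work surface, if the arm or the gripper's body presses on something with over 40 N, if the wrist force passes 120 N, or if a joint passes its speed limit or range.

## Working session

There is one attempt and no reset: what is moved stays moved. The work goes in short steps, Python scripts to look and compute and a tool call to move; the robot and the scene stay as the last step left them, time stands still between calls to the robot, and variables do not carry over. Pictures are saved under pics/ and viewed, about 12 in all and at most 16, crops included, and the job is handed in when it is done.

Besides the shell and the picture viewer there is one more tool, called after "Emit:" by a JSON object that holds its "method" and its "body", one argument or row to a line. move_arm: Moves the arm, as the interface text tells. Its arguments: {"type":"object","properties":{"series":{"type":"array"},"newtons":{"type":"number"}},"required":["series"]}

```bash
mkdir -p pics; cat > h.py <<'E'
import numpy as np, cv2
from scipy.spatial.transform import Rotation as R
from workcell import r
def snap(n):
    s=r.get_state(); d=r.snapshot(n); im=d["image"]; f=im.shape[0]/2/np.tan(np.radians(d["vfov"])/2)
    K=np.array([[f,0,d["cx"]],[0,f,d["cy"]],[0,0,1]])
    if "rvec" in d:
        M=cv2.Rodrigues(np.array(d["rvec"],float))[0]; t=np.array(d["tvec"],float).ravel()
        A=M.T; c=-M.T@t
    else:
        H=np.array(d["hand_eye"]); Q=R.from_quat(s["ee_rot"]).as_matrix()
        A=Q@H[:3,:3]; c=Q@H[:3,3]+np.array(s["ee_pos"])
    return dict(im=im,K=K,A=A,c=c,extra={k:v for k,v in d.items() if k!="image"})
def ray(S,u,v,z):
    d=S["A"]@np.linalg.inv(S["K"])@np.array([u,v,1.0]); return S["c"]+d*(z-S["c"][2])/d[2]
def proj(S,p):
    q=S["K"]@(S["A"].T@(np.array(p)-S["c"])); return q[:2]/q[2]
E
python3 - <<'E'
from h import *
for n in("top","side","wrist"):
    S=snap(n); cv2.imwrite(f"pics/{n}0.png",S["im"]); print(n,S["c"],S["extra"])
print(r.get_state())
E
```

```text
top [ 0.18790729 -0.08749541  1.61707473] {'vfov': 49.271289656939835, 'cx': 319.1870810725843, 'cy': 198.9961922152183, 'rvec': array([ 2.09226844, -2.13038463,  0.21546719]), 'tvec': array([-0.07646673,  0.51669077,  1.54437002])}
side [-0.13663635  0.61653738  0.80172034] {'vfov': 49.572704258356715, 'cx': 316.6790389284188, 'cy': 204.02109211426603, 'rvec': array([ 0.97376054, -2.37494098,  1.18311378]), 'tvec': array([0.3132446 , 0.31327329, 0.91939165])}
wrist [ 0.27783479 -0.48329867  0.37308688] {'vfov': 64.13735091674845, 'cx': 320.33891928552373, 'cy': 197.12103626806615, 'hand_eye': array([[ 5.09923043e-04, -2.97718479e-01,  9.54653575e-01,
        -1.23418224e-01],
       [ 3.50280676e-04, -9.54653587e-01, -2.97718670e-01,
         7.72084533e-02],
       [ 9.99999809e-01,  4.86210309e-04, -3.82514832e-04,
         2.12202141e-03],
       [ 0.00000000e+00,  0.00000000e+00,  0.00000000e+00,
         1.00000000e+00]])}
{'time': 0.15, 'joints': array([-1.18803416e+00,  8.73174693e-02,  1.75323294e-01,  1.65981197e+00,
       -3.33021079e-05,  1.57079739e+00]), 'joint_velocities': array([ 0.00133492, -0.00161774,  0.0015939 , -0.00107185, -0.00171628,
        0.00089205]), 'tau': array([-1.57561949e-04, -5.20760465e+01,  4.65044975e+01,  1.38874410e-02,
       -1.89140701e-05,  1.31618458e-05]), 'ee_pos': array([ 0.2053485 , -0.51005543,  0.24975853]), 'ee_rot': array([ 0.39595409,  0.58628088, -0.39557395,  0.58567597]), 'force': array([ 0.62526489, -0.47444747, -0.08386813]), 'wrist_torque': array([-0.02240525,  0.01040407, -0.02264081]), 'grip_width': 0.9990231187324611}
```

View pics/top0.png

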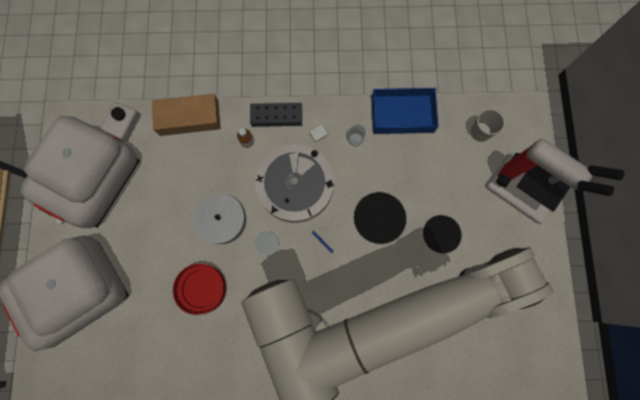

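View pics/side0.png

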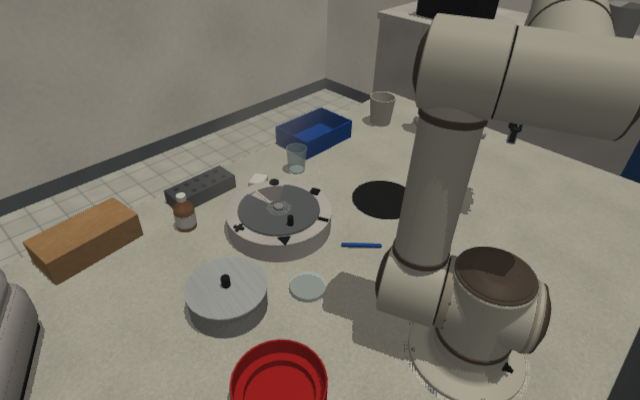

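The top view shows the lidded tub at (219,218), the carousel at (293,183) with badges disc (314,153), square (330,184), bar (309,212), triangle (275,210) and cross (259,179). The big mat is at (380,217), the petri at (267,242) and the pen at (322,241). The red tub and the small mat at (442,233) are look-alikes. Next I'll turn these into positions.

```bash
cat > m.py <<'E'
from h import *
def circ(P):
    P=np.array(P)[:,:2]; a=np.c_[2*P,np.ones(len(P))]; x=np.linalg.lstsq(a,(P**2).sum(1),rcond=None)[0]
    return x[:2],np.sqrt(x[2]+x[:2]@x[:2])
def blobs(mask,z,S,amin=4):
    n,l,st,ce=cv2.connectedComponentsWithStats(mask.astype(np.uint8))
    return [(st[i,4],ce[i].round(1),ray(S,*ce[i],z).round(4)[:2]) for i in range(1,n) if st[i,4]>=amin]
E
python3 - <<'E'
from m import *
S=snap("top"); im=S["im"]; g=im.max(2)
def roi(m,x0,y0,x1,y1):
    o=np.zeros_like(m); o[y0:y1,x0:x1]=m[y0:y1,x0:x1]; return o
print("badges/knob"); [print(b) for b in blobs(roi(g<40,250,140,340,222),.066,S)]
print("mat");[print(b) for b in blobs(roi(g<40,350,185,410,248),.003,S,50)]
print("lidknob",[b for b in blobs(roi(g<50,205,205,235,232),.098,S)])
for nm,b,z in(("drum",(250,140,340,225),.06),("lid",(192,190,248,247),.07)):
    sub=im[b[1]:b[3],b[0]:b[2]]; bright=(sub.min(2).astype(int))
    print(nm,bright.max(),np.percentile(bright,[10,50,90]))
big=cv2.resize(im[135:255,185:345],None,fx=5,fy=5,interpolation=cv2.INTER_CUBIC); cv2.imwrite("pics/c1.png",cv2.convertScaleAbs(big,alpha=1.5))
E
```

```text
badges/knob
(np.int32(21), array([314., 153.]), array([ 0.6875, -0.0696]))
(np.int32(4), array([259. , 178.5]), array([0.5936, 0.1338]))
(np.int32(16), array([329. , 183.5]), array([ 0.5698, -0.1227]))
(np.int32(10), array([286.5, 200.5]), array([0.5092, 0.033 ]))
(np.int32(9), array([273.6, 209.7]), array([0.4762, 0.0799]))
mat
(np.int32(1980), array([379.6, 217.6]), array([ 0.4504, -0.3106]))
lidknob [(np.int32(18), array([217.2, 216.7]), array([0.4486, 0.2756]))]
drum 134 [ 72. 113. 125.]
lid 128 [109. 120. 126.]
```

View pics/c1.png

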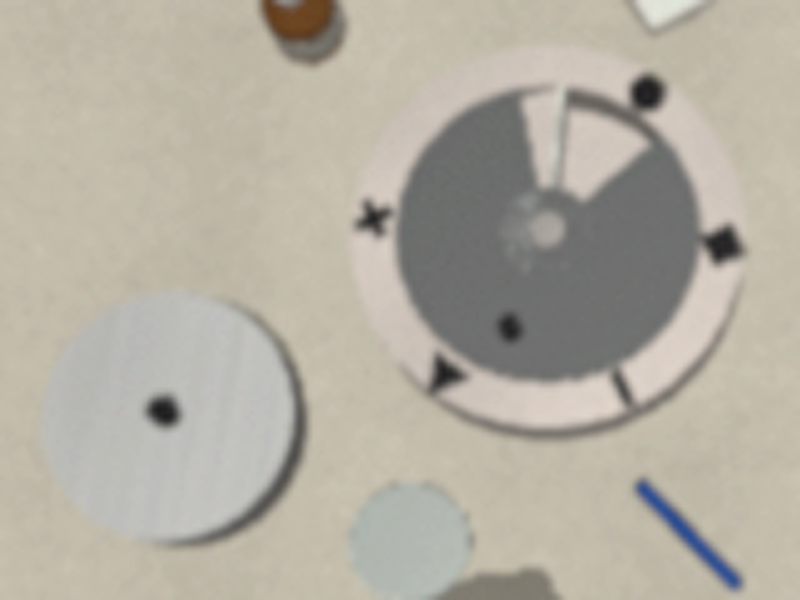

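Coarse values in m: carousel centre (0.582, 0.0055), blank direction about +24.7°, cover about -44°, lid (0.449, 0.276), mat (0.450, -0.311). I'll move over the lid, squaring the jaws to x on the way.

Emit:
{"method": "move_arm", "body": {
  "series": [
    [[24.4,78.6,0,1.188,8],[24.4,78.6,0,1.188,8],[24.4,78.6,0,1.188,8],[24.4,78.6,0,1.188,8],[24.4,78.6,0,1.188,8],[24.4,78.6,0,1.188,8],[24.4,78.6,0,1.188,8],[24.4,78.6,0,1.188,8]]
  ]
}}

```text
time: 1.0
ee_pos: [0.3239, -0.1263, 0.2504]
ee_rot: [-0.002, 0.707, 0.002, 0.707]
force: [2.7, -0.3, -0.5]
grip_width: 0.938
```

Emit:
{"method": "move_arm", "body": {
  "series": [
    [[12.5,40.2,0,0,8],[12.5,40.2,0,0,8],[12.5,40.2,0,0,8],[12.5,40.2,0,0,8],[12.5,40.2,0,0,8],[12.5,40.2,0,0,8],[12.5,40.2,0,0,8],[12.5,40.2,0,0,8]]
  ]
}}

```text
time: 1.8
ee_pos: [0.4428, 0.2561, 0.2502]
ee_rot: [-0.0, 0.707, 0.0, 0.707]
force: [0.7, -0.4, -0.3]
grip_width: 0.936
```

Emit:
{"method": "move_arm", "body": {
  "series": [
    [[0,0,0,0,8],[0,0,0,0,6]]
  ]
}}

```text
time: 2.0
ee_pos: [0.4426, 0.2546, 0.2493]
ee_rot: [-0.001, 0.708, 0.0, 0.706]
force: [-0.0, -0.8, 0.1]
grip_width: 0.785
```

```bash
python3 - <<'E'
from m import *
S=snap("wrist"); cv2.imwrite("pics/w1.png",S["im"]); print(r.get_state()["ee_pos"],r.get_state()["joints"])
im=S["im"]; m=im.max(2)<50
for b in blobs(m,.098,S,30): print(b)
E
```

```text
[0.44252289 0.2536711  0.24992845] [ 5.20613849e-01 -7.81847335e-03  7.74275472e-02  1.65722174e+00
 -2.00369901e-04  2.09072984e+00]
(np.int32(40928), array([317.8, 352.3]), array([0.4419, 0.0705]))
(np.int32(3864), array([612.3, 315.7]), array([0.742 , 0.1177]))
(np.int32(311), array([350.1, 323.4]), array([0.4751, 0.1073]))
(np.int32(73), array([635.7, 341.4]), array([0.7753, 0.0858]))
(np.int32(95), array([629.1, 363.4]), array([0.7768, 0.0569]))
```

View pics/w1.png

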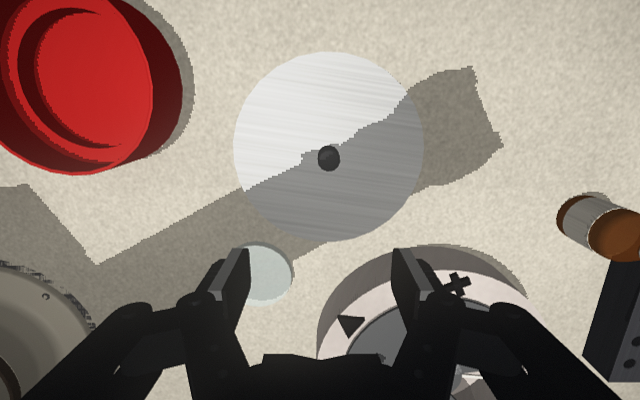

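The wrist view shows the lid disc spanning x 233–424 and y 52–241, with its knob at (329,158). Part of the cover and the triangle and cross badges are visible below it. I'll compute the lid centre from these.

```bash
python3 - <<'E'
from m import *
S=snap("wrist"); im=S["im"]
P=[ray(S,u,v,.07) for u,v in((233,146),(424,148),(328,52),(328,241))]
print("lid",circ(P)); 
m=np.zeros(im.shape[:2],bool); m[140:180,310:350]=im[140:180,310:350].max(2)<75
for z in(.084,.098): print([b for b in blobs(m,z,S,30)])
E
```

```text
lid (array([0.451931  , 0.27596599]), np.float64(0.09055679777692503))
[(np.int32(439), array([328.1, 157.1]), array([0.4513, 0.2763]))]
[(np.int32(439), array([328.1, 157.1]), array([0.4509, 0.2788]))]
```

Emit:
{"method": "move_arm", "body": {
  "series": [
    [[0.9,2.25,-5,0,5],[0.9,2.25,-10,0,5],[0.9,2.25,-13,0,5],[0.9,2.25,-14.5,0,5],[0.9,2.25,-15.6,0,5],[0.9,2.25,-15.6,0,5]]
  ],
  "newtons": 40
}}

```text
time: 2.7
ee_pos: [0.4519, 0.2757, 0.0947]
ee_rot: [0.0, 0.707, -0.0, 0.707]
force: [-0.5, -0.2, -0.2]
grip_width: 0.587
```

Emit:
{"method": "move_arm", "body": {
  "series": [
    [[0,0,0,0,1.5],[0,0,0,0,1.5],[0,0,0,0,1.5],[0,0,0,0,1.5],[0,0,0,0,1.5]]
  ]
}}

```text
time: 3.2
ee_pos: [0.4525, 0.2767, 0.0963]
ee_rot: [0.0, 0.706, 0.0, 0.708]
force: [-2.1, -1.9, 6.6]
grip_width: 0.22
```

Emit:
{"method": "move_arm", "body": {
  "series": [
    [[0,0,1,0,1.5],[0,0,5,0,1.5],[0,0,10,0,1.5],[0,-4,12,0,1.5],[0,-8,12,0,1.5],[0,-12,12,0,1.5],[0,-16,12,0,1.5],[0,-20,12,0,1.5]]
  ]
}}

```text
time: 4.0
ee_pos: [0.4517, 0.0749, 0.2155]
ee_rot: [-0.0, 0.707, 0.0, 0.708]
force: [-0.0, 0.7, -1.6]
grip_width: 0.215
```

Emit:
{"method": "move_arm", "body": {
  "series": [
    [[0,-4,0,0,1.5],[0,-8,0,0,1.5],[0,-12,0,0,1.5],[0,-16,0,0,1.5],[0,-20,0,0,1.5],[0,-24,0,0,1.5],[0,-28,0,0,1.5],[0,-32,0,0,1.5]]
  ]
}}

```text
time: 4.8
ee_pos: [0.4516, -0.2455, 0.2155]
ee_rot: [-0.0, 0.707, -0.0, 0.708]
force: [1.0, 0.6, -1.8]
grip_width: 0.216
```

Emit:
{"method": "move_arm", "body": {
  "series": [
    [[0,-4,0,0,1.5],[0,-5.5,0,0,1.5],[0,-6.4,0,0,1.5],[0,-6.4,-5,0,1.5],[0,-6.4,-10,0,1.5],[0,-6.4,-14,0,1.5],[0,-6.4,-16,0,1.5],[0,-6.4,-16,0,1.5]]
  ]
}}

```text
time: 5.6
ee_pos: [0.4505, -0.3056, 0.0515]
ee_rot: [0.001, 0.709, 0.002, 0.706]
force: [0.3, 0.2, -0.8]
grip_width: 0.213
```

Emit:
{"method": "move_arm", "body": {
  "series": [
    [[0,0,-0.8,0,1.5],[0,0,-1.3,0,1.5],[0,0,-1.6,0,1.5],[0,0,-1.6,0,1.5]]
  ]
}}

```text
time: 6.0
ee_pos: [0.4524, -0.3079, 0.0394]
ee_rot: [-0.0, 0.707, -0.0, 0.708]
force: [1.4, 1.2, 0.6]
grip_width: 0.216
```

Emit:
{"method": "move_arm", "body": {
  "series": [
    [[0,0,0,0,2.5],[0,0,0,0,4],[0,0,0,0,5],[0,0,0,0,6],[0,0,3,0,6],[0,0,8,0,6],[0,0,13,0,6],[0,0,18,0,6]]
  ]
}}

```text
time: 6.8
ee_pos: [0.4514, -0.3075, 0.2202]
ee_rot: [-0.0, 0.707, -0.0, 0.707]
force: [1.1, -0.7, -0.1]
grip_width: 0.705
```

Emit:
{"method": "move_arm", "body": {
  "series": [
    [[2,4.5,2,0,6],[4,9,4,0,6],[6,13.5,6,0,6],[8,18,8,0,6],[10,22,8,0,6],[11,24.8,8,0,6],[11,24.8,8,0,6],[11,24.8,8,0,6]]
  ]
}}

```text
time: 7.6
ee_pos: [0.5619, -0.0591, 0.298]
ee_rot: [-0.001, 0.707, 0.001, 0.707]
force: [0.1, -1.5, 0.2]
grip_width: 0.705
```

```bash
python3 - <<'E'
from m import *
T=snap("top"); S=snap("wrist"); im=S["im"]; print(r.get_state()["ee_pos"])
[print(b) for b in blobs(im.max(2)<60,.066,S,60)]
cv2.imwrite("pics/w2.png",np.vstack([im,cv2.resize(T["im"][140:280,180:480],None,fx=2,fy=1.4)[:,:600] if 0 else cv2.copyMakeBorder(T["im"][140:280,160:480],0,0,0,320,0)]))
E
```

```text
[ 0.56153032 -0.06042772  0.2982343 ]
(np.int32(3323), array([544.4,  64.2]), array([0.7948, 0.0477]))
(np.int32(169), array([588. ,   5.1]), array([0.8263, 0.1016]))
(np.int32(182), array([626.5,   5.1]), array([0.8641, 0.1017]))
(np.int32(484), array([236.8,  31.9]), array([0.4794, 0.0776]))
(np.int32(201), array([580. ,  39.9]), array([0.826 , 0.0706]))
(np.int32(210), array([617.5,  39.8]), array([0.8639, 0.0707]))
(np.int32(180), array([572.2,  74.8]), array([0.8259, 0.0376]))
(np.int32(178), array([608.3,  74.9]), array([0.8636, 0.0375]))
(np.int32(288), array([264.7,  81.8]), array([0.505 , 0.0304]))
(np.int32(156), array([564.8, 107.8]), array([0.8257, 0.0044]))
(np.int32(158), array([600. , 107.9]), array([0.8636, 0.0043]))
(np.int32(148), array([234. , 157.6]), array([ 0.4665, -0.0498]))
(np.int32(455), array([428.3, 176.3]), array([ 0.6869, -0.0711]))
(np.int32(40106), array([323.4, 351.7]), array([ 0.5679, -0.3188]))
```

View pics/w2.png

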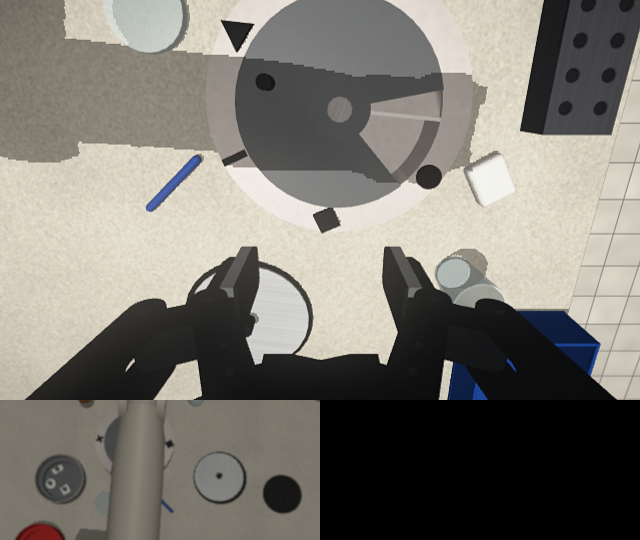

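The lid is flat on the mat, and the carousel centre comes to about (0.583, 0.004) with the blank at 24.5°. The cover knob, at (265,82), is at 161°, and the tub (inset (61,479)) holds three pots. Next I'll look into the tub.

Emit:
{"method": "move_arm", "body": {
  "series": [
    [[-11,27,-4,0,5],[-11,27,-4,0,5],[-11,27,-4,0,5],[-11,27,-4,0,5],[-11,27,-4,0,5],[-11,27,-4,0,5],[-11,27,-4,0,5],[-11,27,-4,0,5]]
  ]
}}

```text
time: 8.5
ee_pos: [0.4516, 0.2099, 0.2584]
ee_rot: [-0.0, 0.707, 0.0, 0.707]
force: [-0.9, 0.1, 0.2]
grip_width: 0.583
```

```bash
python3 - <<'E'
from m import *
S=snap("wrist"); im=S["im"]; print(r.get_state()["ee_pos"])
u,v=proj(S,[.4515,.276,.03]).astype(int); print(u,v)
x0,y0=max(u-130,0),max(v-130,0); np.save("w3.npy",im)
cv2.imwrite("pics/w3.png",cv2.resize(im[y0:v+130,x0:u+130],None,fx=2.2,fy=2.2)); print(x0,y0)
E
```

```text
[0.45202476 0.20929544 0.25850493]
318 105
188 0
```

View pics/w3.png

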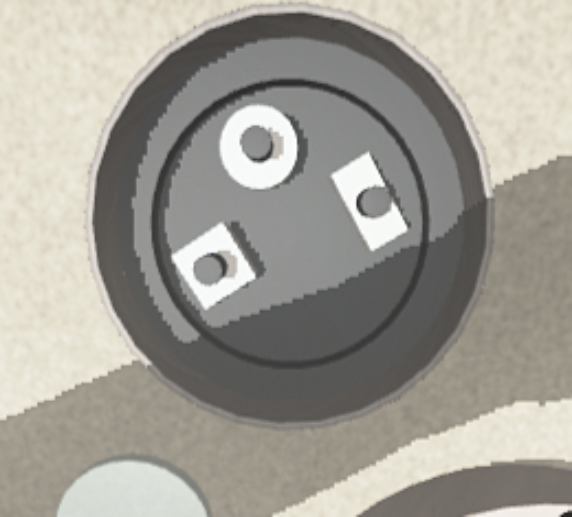

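The tub holds three pots and no triangle: round stem at crop (257,143), bar (375,200), square (209,269). I'll compute the positions from the white bodies and stems.

```bash
python3 - <<'E'
from m import *
S=snap("wrist"); im=S["im"]; print(r.get_state()["ee_pos"])
for n,(a,b) in dict(round=(257,143),bar=(375,200),square=(209,269)).items():
    print(n,ray(S,188+a/2.2,b/2.2,.054).round(4))
m=(im.min(2)>225)
o=np.zeros(m.shape,np.uint8); o[35:150,255:390]=m[35:150,255:390]
cs,_=cv2.findContours(o,cv2.RETR_EXTERNAL,cv2.CHAIN_APPROX_NONE)
for c in cs:
    if cv2.contourArea(c)<150: continue
    P=np.array([ray(S,*p[0],.029)[:2]*1000 for p in c],np.float32)
    print(cv2.minAreaRect(P), cv2.minEnclosingCircle(P))
E
```

```text
[0.45231138 0.20895972 0.25857277]
round [0.4392 0.3135 0.054 ]
bar [0.4912 0.2901 0.054 ]
square [0.4166 0.2603 0.054 ]
((415.1837463378906, 260.59906005859375), (29.916658401489258, 29.9067325592041), 31.90030288696289) ((415.35552978515625, 260.492919921875), 20.42340660095215)
((490.49090576171875, 290.3074035644531), (19.398107528686523, 39.94308853149414), 30.383731842041016) ((490.4664001464844, 290.3356628417969), 21.675731658935547)
((437.7168273925781, 314.5535888671875), (34.320255279541016, 34.01906967163086), 89.98442840576172) ((437.7193298339844, 314.6583251953125), 17.84178924560547)
```

Emit:
{"method": "move_arm", "body": {
  "series": [
    [[5.5,-4,-4,0,3.5],[5.5,-8,-8,0,3.5],[5.5,-12,-10.5,0,3.5],[5.5,-16,-10.5,0,3.5],[5.5,-17.9,-10.5,0,3.5],[5.5,-17.9,-13,0,3.5],[5.5,-17.9,-15.5,0,3.5],[5.5,-17.9,-16.4,0,3.5]]
  ],
  "newtons": 20
}}

```text
time: 9.4
ee_pos: [0.5059, 0.0291, 0.0922]
ee_rot: [0.001, 0.708, -0.001, 0.706]
force: [0.0, 0.1, -0.3]
grip_width: 0.405
```

Emit:
{"method": "move_arm", "body": {
  "series": [
    [[0,0,0,0,3.5],[0,0,0,0,1],[0,0,0,0,1],[0,0,0,0,1],[0,0,0,0,1]]
  ]
}}

```text
time: 9.9
ee_pos: [0.5063, 0.0315, 0.0956]
ee_rot: [-0.0, 0.707, 0.0, 0.707]
force: [-5.9, 0.6, 2.8]
grip_width: 0.174
```

Emit:
{"method": "move_arm", "body": {
  "series": [
    [[0.2,0.5,0,0,1],[0.45,1.03,0,0,1],[0.75,1.55,0,0,1],[1.05,2.05,0,0,1],[1.05,2.05,0,0,1],[1.05,2.05,0,0,3.5],[1.05,2.05,0,0,3.5],[1.05,2.05,4,0,3.5]]
  ]
}}

```text
time: 10.7
ee_pos: [0.5153, 0.0515, 0.1307]
ee_rot: [-0.0, 0.71, -0.0, 0.705]
force: [0.8, -0.7, -0.1]
grip_width: 0.408
```

Emit:
{"method": "move_arm", "body": {
  "series": [
    [[-1.4,4.5,3,0,3.2],[-2.8,9,3,0,3.2],[-4.2,13.5,3,0,3.2],[-5.6,18,3,0,3.2],[-7,22.5,3,0,3.2],[-7.95,26.35,3,0,3.2],[-7.95,26.35,1,0,3.2],[-7.95,26.35,-2,0,3.2]]
  ]
}}

```text
time: 11.5
ee_pos: [0.4385, 0.3174, 0.1159]
ee_rot: [-0.0, 0.706, 0.002, 0.708]
force: [0.3, -0.5, -1.2]
grip_width: 0.375
```

```bash
python3 - <<'E'
from m import *
P=[]
for i in range(3): S=snap("wrist"); P.append(r.get_state()["ee_pos"])
print(np.mean(P,0)); cv2.imwrite("pics/w4.png",S["im"])
E
```

```text
[0.43672915 0.31495549 0.11140718]
```

View pics/w4.png

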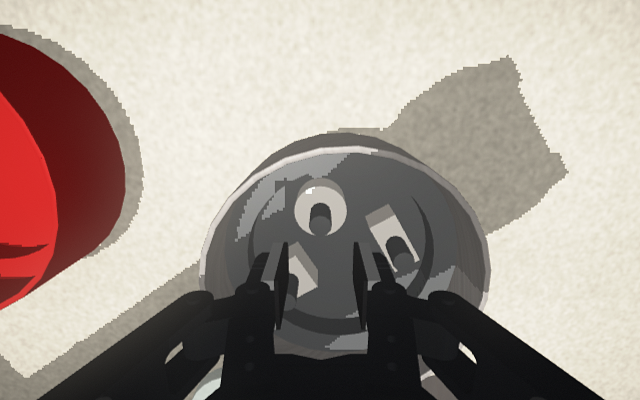

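The jaws sit squarely in front of the round pot's stem at (320,218). I'll descend and grip.

Emit:
{"method": "move_arm", "body": {
  "series": [
    [[0.1,0,-2.5,0,3.2],[0.1,0,-4.5,0,3.2],[0.1,0,-5.6,0,3.2],[0.1,0,-5.6,0,3.2],[0.1,0,-5.6,0,0.8],[0.1,0,-5.6,0,0.8],[0.1,0,-5.6,0,0.8],[0.1,0,-5.6,0,0.8]]
  ],
  "newtons": 30
}}

```text
time: 12.45
ee_pos: [0.4393, 0.3157, 0.0594]
ee_rot: [0.0, 0.707, 0.0, 0.708]
force: [-0.6, -0.3, 4.4]
grip_width: 0.149
```

Emit:
{"method": "move_arm", "body": {
  "series": [
    [[0,0,0,0,0.8],[0,0,2,0,0.8],[0,0,5,0,0.8],[0,0,9,0,0.8],[0,0,11,0,0.8],[0,0,11,0,0.8]]
  ]
}}

```text
time: 13.05
ee_pos: [0.4398, 0.3161, 0.1717]
ee_rot: [0.001, 0.706, 0.001, 0.709]
force: [0.6, -0.0, -0.5]
grip_width: 0.148
```

Emit:
{"method": "move_arm", "body": {
  "series": [
    [[2.3,-4,0,0,0.8],[4.6,-8,0,0,0.8],[6.9,-12,0,0,0.8],[9.2,-16,0,0,0.8],[11.5,-20,0,0,0.8],[13.8,-24,0,0,0.8],[16.1,-28,0,0,0.8],[18.4,-32,0,0,0.8]]
  ]
}}

```text
time: 13.85
ee_pos: [0.6231, -0.0065, 0.1669]
ee_rot: [0.0, 0.708, 0.0, 0.707]
force: [1.0, 1.0, 0.1]
grip_width: 0.149
```

Emit:
{"method": "move_arm", "body": {
  "series": [
    [[1.9,-3.3,0,0,0.8],[1.9,-3.3,0,0,0.8],[1.9,-3.3,0,0,0.8]]
  ]
}}

```text
time: 14.15
ee_pos: [0.6415, -0.0384, 0.1665]
ee_rot: [0.001, 0.708, -0.0, 0.706]
force: [0.4, 0.3, 0.4]
grip_width: 0.148
```

```bash
python3 - <<'E'
from m import *
P=[]
for i in range(3): S=snap("wrist"); P.append(r.get_state()["ee_pos"])
print(np.mean(P,0)); cv2.imwrite("pics/w5.png",S["im"])
E
```

```text
[ 0.64128092 -0.03710269  0.16749188]
```

View pics/w5.png

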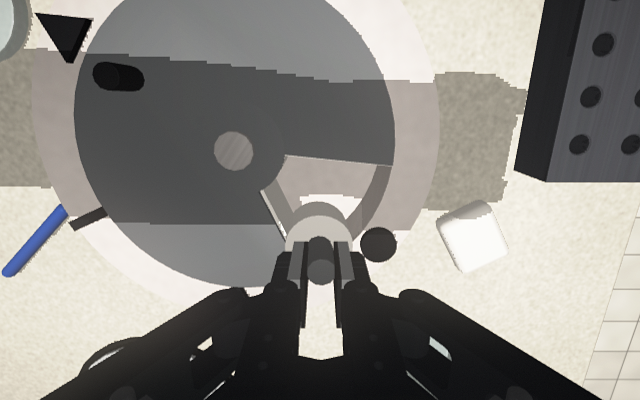

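The opening is over the disc compartment, with the pot hanging above it at (320,235). I'll lower and release it.

Emit:
{"method": "move_arm", "body": {
  "series": [
    [[0.1,-0.1,-4,0,0.8],[0.1,-0.1,-7,0,0.8],[0.1,-0.1,-9,0,0.8],[0.1,-0.1,-10,0,0.8],[0.1,-0.1,-10.4,0,0.8],[0.1,-0.1,-10.6,0,0.8],[0.1,-0.1,-10.6,0,0.8]]
  ]
}}

```text
time: 15.0
ee_pos: [0.6433, -0.0385, 0.0634]
ee_rot: [-0.0, 0.707, 0.0, 0.708]
force: [1.0, 0.3, 0.0]
grip_width: 0.142
```

Emit:
{"method": "move_arm", "body": {
  "series": [
    [[0,0,-0.2,0,0.8],[0,0,-0.3,0,0.8],[0,0,-0.3,0,1.8],[0,0,-0.3,0,2.8],[0,0,-0.3,0,2.8],[0,0,4,0,2.8],[0,0,8,0,2.8],[0,0,8,0,2.8]]
  ]
}}

```text
time: 15.8
ee_pos: [0.645, -0.0389, 0.1488]
ee_rot: [-0.0, 0.704, -0.0, 0.71]
force: [0.6, -0.4, 0.6]
grip_width: 0.33
```

```bash
python3 - <<'E'
from m import *
P=[]
for i in range(4): P.append(r.get_state()["ee_pos"]); S=snap("wrist")
print(np.mean(P,0)); cv2.imwrite("pics/w6.png",S["im"])
E
```

```text
[ 0.64385453 -0.03879017  0.14495343]
```

View pics/w6.png

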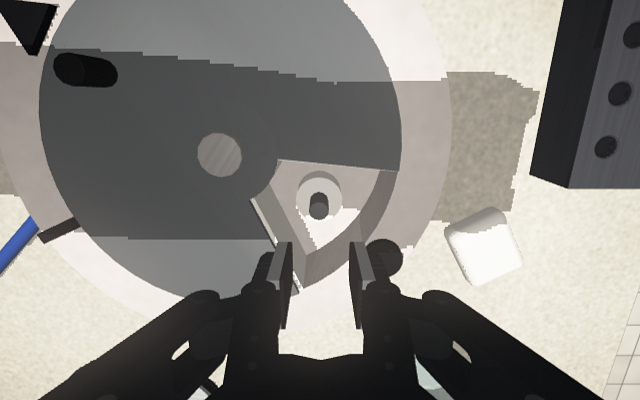

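The round pot stands upright in the disc compartment, stem at (319,205). Next I'll turn the cover to the square compartment.

Emit:
{"method": "move_arm", "body": {
  "series": [
    [[-4.2,3,0,0,3.5],[-8.4,6,0,0,3.5],[-12.6,8.9,0,0,3.5],[-12.6,8.9,0,0,3.5],[-12.6,8.9,-2.5,0,3.5],[-12.6,8.9,-5,0,3.5],[-12.6,8.9,-5,0,1],[-12.6,8.9,-5,0,1]]
  ],
  "newtons": 20
}}

```text
time: 16.8
ee_pos: [0.5157, 0.0499, 0.0904]
ee_rot: [-0.0, 0.709, -0.0, 0.706]
force: [2.1, -1.1, -21.7]
grip_width: 0.172
```

Emit:
{"method": "move_arm", "body": {
  "series": [
    [[0,0,0,0,1],[0,0,0,0,1],[0.5,0.6,0,0,1],[1.11,1.25,0,0,1],[1.75,1.8,0,0,1],[2.45,2.24,0,0,1],[3.2,2.63,0,0,1],[3.97,2.94,0,0,1]]
  ]
}}

```text
time: 17.6
ee_pos: [0.5566, 0.0807, 0.0925]
ee_rot: [0.0, 0.707, 0.001, 0.707]
force: [-4.0, -0.7, -12.8]
grip_width: 0.179
```

Emit:
{"method": "move_arm", "body": {
  "series": [
    [[0.8,0.22,0,0,1],[1.63,0.36,0,0,1],[2.5,0.4,0,0,1],[3.31,0.37,0,0,1],[3.31,0.37,0,0,1],[3.31,0.37,0,0,3.5],[3.31,0.37,0,0,3.5],[3.31,0.37,5,0,3.5]]
  ]
}}

```text
time: 18.4
ee_pos: [0.5867, 0.0828, 0.1369]
ee_rot: [-0.001, 0.71, -0.001, 0.704]
force: [1.7, 1.2, -0.3]
grip_width: 0.405
```

Emit:
{"method": "move_arm", "body": {
  "series": [
    [[-3.5,3.5,1,0,3.2],[-7,7,1,0,3.2],[-10.5,10.6,1,0,3.2],[-14,14.2,1,0,3.2],[-17.4,17.7,1,0,3.2],[-17.4,17.7,0,0,3.2],[-17.4,17.7,-2,0,3.2],[-17.4,17.7,-2,0,3.2]]
  ]
}}

```text
time: 19.2
ee_pos: [0.4149, 0.2599, 0.1208]
ee_rot: [-0.001, 0.708, -0.0, 0.707]
force: [0.1, -0.4, 0.6]
grip_width: 0.371
```

```bash
python3 - <<'E'
from m import *
P=[]
for i in range(4): P.append(r.get_state()["ee_pos"]); S=snap("wrist")
T=snap("top")
print(np.mean(P,0)); cv2.imwrite("pics/w7.png",np.hstack([S["im"][100:400,150:500],cv2.resize(T["im"][130:230,240:350],None,fx=3,fy=3)]))
m=np.zeros((400,640),bool);m[140:222,250:340]=T["im"][140:222,250:340].max(2)<42
[print(b) for b in blobs(m,.066,T)]
E
```

```text
[0.41560257 0.25993373 0.12223671]
(np.int32(22), array([313.9, 153.1]), array([ 0.6872, -0.0692]))
(np.int32(12), array([272. , 177.5]), array([0.5964, 0.0861]))
(np.int32(4), array([259. , 178.5]), array([0.5936, 0.1338]))
(np.int32(19), array([329.1, 183.6]), array([ 0.5695, -0.1231]))
(np.int32(11), array([273.5, 209.5]), array([0.4767, 0.0803]))
```

View pics/w7.png

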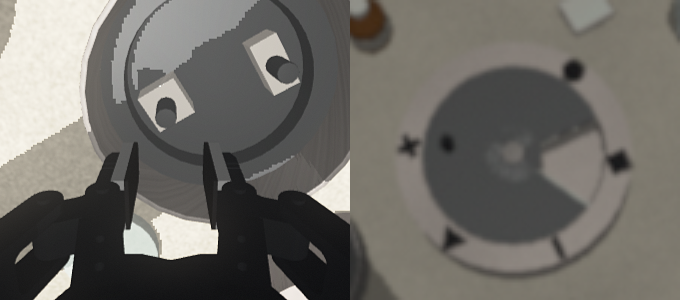

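The cover knob reads at 84.5° as intended, with the opening over the square compartment, and the square pot's stem is between the jaw lines. I'll grip it.

Emit:
{"method": "move_arm", "body": {
  "series": [
    [[0,0,-3,0,3.2],[0,0,-5.2,0,3.2],[0,0,-6.3,0,3.2],[0,0,-6.3,0,3.2],[0,0,-6.3,0,0.8],[0,0,-6.3,0,0.8],[0,0,-6.3,0,0.8],[0,0,-6.3,0,0.8]]
  ],
  "newtons": 30
}}

```text
time: 20.25
ee_pos: [0.4161, 0.2607, 0.0602]
ee_rot: [0.0, 0.707, 0.0, 0.708]
force: [-0.2, 0.3, 2.2]
grip_width: 0.146
```

Emit:
{"method": "move_arm", "body": {
  "series": [
    [[0,0,0,0,0.8],[0,0,2,0,0.8],[0,0,6,0,0.8],[0,0,10,0,0.8],[0,0,11,0,0.8],[0,0,11,0,0.8]]
  ]
}}

```text
time: 20.85
ee_pos: [0.4163, 0.2608, 0.1708]
ee_rot: [0.001, 0.706, 0.001, 0.708]
force: [0.1, 0.2, -0.7]
grip_width: 0.143
```

Emit:
{"method": "move_arm", "body": {
  "series": [
    [[2,-4.1,0,0,0.8],[4,-8.2,0,0,0.8],[6,-12.3,0,0,0.8],[8,-16.4,0,0,0.8],[10,-20.5,0,0,0.8],[12,-24.6,0,0,0.8],[14,-28.8,0,0,0.8],[16,-33,0,0,0.8]]
  ]
}}

```text
time: 21.65
ee_pos: [0.5754, -0.0714, 0.167]
ee_rot: [0.0, 0.708, 0.0, 0.706]
force: [0.4, 0.9, -1.0]
grip_width: 0.148
```

Emit:
{"method": "move_arm", "body": {
  "series": [
    [[0,0,0,0,0.8],[0,0,-3,0,0.8],[0,0,-6,0,0.8],[0,0,-8,0,0.8],[0,0,-9.5,0,0.8],[0,0,-10.3,0,0.8],[0,0,-10.8,0,0.8],[0,0,-10.8,0,0.8]]
  ]
}}

```text
time: 22.45
ee_pos: [0.5758, -0.0695, 0.0618]
ee_rot: [-0.0, 0.707, 0.0, 0.707]
force: [0.3, -0.8, -1.6]
grip_width: 0.145
```

Then release, rise and move to the knob at (0.5907, 0.0836).

Emit:
{"method": "move_arm", "body": {
  "series": [
    [[0,0,-0.1,0,0.8],[0,0,-0.1,0,1.8],[0,0,-0.1,0,2.8],[0,0,-0.1,0,2.8],[0,0,4,0,2.8],[0,0,8.5,0,2.8],[0,0,8.5,0,2.8],[0,0,8.5,0,3]]
  ]
}}

```text
time: 23.25
ee_pos: [0.5763, -0.0697, 0.1475]
ee_rot: [-0.0, 0.706, -0.0, 0.708]
force: [-0.0, -0.2, -1.2]
grip_width: 0.349
```

```bash
python3 - <<'E'
from m import *
P=[]
for i in range(4): P.append(r.get_state()["ee_pos"]); S=snap("wrist")
print(np.mean(P,0)); cv2.imwrite("pics/w8.png",S["im"][50:350,100:550])
E
```

```text
[ 0.5755473  -0.06960333  0.14587144]
```

View pics/w8.png

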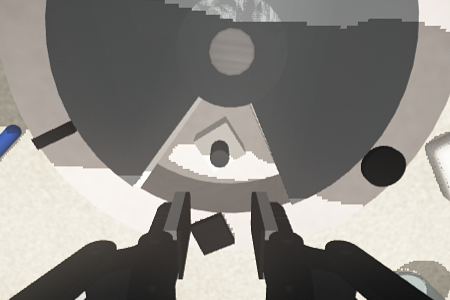

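The square pot is upright in its compartment, stem at crop (220,153). Next I'll turn the cover to the bar compartment.

Emit:
{"method": "move_arm", "body": {
  "series": [
    [[0.4,4,0,0,3.5],[0.8,8,0,0,3.5],[1.2,12,0,0,3.5],[1.5,15.3,0,0,3.5],[1.5,15.3,0,0,3.5],[1.5,15.3,-3,0,3.5],[1.5,15.3,-5.1,0,3.5],[1.5,15.3,-5.1,0,3.5]]
  ],
  "newtons": 20
}}

```text
time: 24.25
ee_pos: [0.5885, 0.0827, 0.0912]
ee_rot: [-0.0, 0.709, -0.0, 0.705]
force: [-0.1, -0.1, -0.1]
grip_width: 0.411
```

Emit:
{"method": "move_arm", "body": {
  "series": [
    [[0,0,0,0,1],[0,0,0,0,1],[0,0,0,0,1],[0,0,0,0,1],[0.8,-0.12,0,0,1],[1.64,-0.33,0,0,1],[2.42,-0.63,0,0,1],[3.17,-1.0,0,0,1]]
  ]
}}

```text
time: 25.05
ee_pos: [0.6237, 0.074, 0.0959]
ee_rot: [0.0, 0.707, 0.001, 0.708]
force: [-1.1, 7.5, 2.6]
grip_width: 0.176
```

Emit:
{"method": "move_arm", "body": {
  "series": [
    [[0.7,-0.45,0,0,1],[1.36,-0.97,0,0,1],[1.95,-1.55,0,0,1],[2.49,-2.2,0,0,1],[2.95,-2.9,0,0,1],[3.34,-3.64,0,0,1],[3.34,-3.64,0,0,1],[3.34,-3.64,0,0,3.5]]
  ]
}}

```text
time: 25.85
ee_pos: [0.6562, 0.036, 0.0951]
ee_rot: [0.0, 0.707, -0.001, 0.707]
force: [0.0, -0.3, 0.8]
grip_width: 0.33
```

Emit:
{"method": "move_arm", "body": {
  "series": [
    [[0,0,0,0,3.5],[0,0,4,0,3.5],[-4,4.5,5,0,3.2],[-6,9,5,0,3.2],[-8,13,5,0,3.2],[-10,17,5,0,3.2],[-12,21,5,0,3.2],[-16.5,25.3,5,0,3.2]]
  ]
}}

```text
time: 26.65
ee_pos: [0.4993, 0.2834, 0.1448]
ee_rot: [-0.0, 0.707, 0.0, 0.707]
force: [0.2, 0.7, 0.7]
grip_width: 0.377
```

```bash
python3 - <<'E'
from m import *
P=[]
for i in range(4): P.append(r.get_state()["ee_pos"]); S=snap("wrist")
T=snap("top")
print(np.mean(P,0)); cv2.imwrite("pics/w9.png",np.hstack([S["im"][100:400,150:500],cv2.resize(T["im"][130:230,240:350],None,fx=3,fy=3)]))
m=np.zeros((400,640),bool);m[140:222,250:340]=T["im"][140:222,250:340].max(2)<42
[print(b) for b in blobs(m,.066,T)]
E
```

```text
[0.49697523 0.28483231 0.14516518]
(np.int32(22), array([313.9, 153.1]), array([ 0.6872, -0.0692]))
(np.int32(14), array([285.9, 160.3]), array([0.6613, 0.0351]))
(np.int32(6), array([259.2, 178.3]), array([0.5942, 0.1332]))
(np.int32(19), array([329.1, 183.6]), array([ 0.5695, -0.1231]))
(np.int32(10), array([273.6, 209.5]), array([0.4768, 0.0798]))
```

View pics/w9.png

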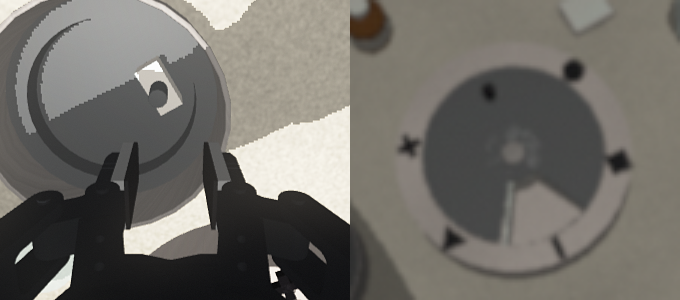

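```bash
python3 - <<'E'
from m import *
S=snap("wrist"); print(ray(S,308,190,.054),r.get_state()["ee_pos"])
m=np.zeros((400,640),np.uint8);m[140:230,270:350]=S["im"][140:230,270:350].min(2)>150
c=max(cv2.findContours(m,0,2)[0],key=cv2.contourArea)
print(cv2.minAreaRect(np.array([ray(S,*p[0],.029)[:2]*1000 for p in c],np.float32)))
E
```

```text
[0.49287716 0.29450402 0.054     ] [0.50007504 0.28109747 0.14525112]
((492.2396545410156, 298.25286865234375), (58.416507720947266, 58.94935989379883), 87.38359832763672)
```

Emit:
{"method": "move_arm", "body": {
  "series": [
    [[-0.6,0.5,-2,0,3.2],[-0.6,0.5,-4,0,3.2],[-0.6,0.5,-4,0,3.2]]
  ],
  "newtons": 30
}}

```text
time: 27.25
ee_pos: [0.4932, 0.2848, 0.1025]
ee_rot: [-0.0, 0.708, -0.001, 0.706]
force: [0.3, 0.7, -0.0]
grip_width: 0.375
```

```bash
python3 - <<'E'
from m import *
P=[]
for i in range(6): P.append(r.get_state()["ee_pos"]); S=snap("wrist")
print(np.mean(P,0),np.std(P,0)); cv2.imwrite("pics/w10.png",S["im"][100:400,150:500])
E
```

```text
[0.49403781 0.28567891 0.1051901 ] [0.00046353 0.00056507 0.00144356]
```

View pics/w10.png

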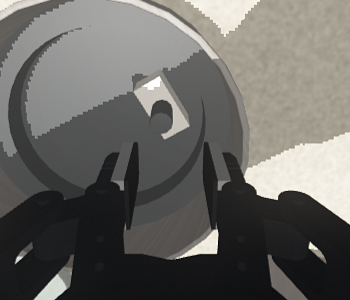

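The bar's stem, at crop (160,118), is slightly left of the jaw midline at 170, which agrees with the measured 3 mm offset. I'll correct that and grip.

Emit:
{"method": "move_arm", "body": {
  "series": [
    [[-0.35,0.45,0,0,3.2],[-0.35,0.45,-2.5,0,3.2],[-0.35,0.45,-4.5,0,3.2],[-0.35,0.45,-4.5,0,3.2],[-0.35,0.45,-4.5,0,0.8],[-0.35,0.45,-4.5,0,0.8],[-0.35,0.45,-4.5,0,0.8],[-0.35,0.45,-4.5,0,0.8]]
  ]
}}

```text
time: 28.35
ee_pos: [0.4905, 0.2913, 0.0612]
ee_rot: [0.0, 0.707, 0.0, 0.708]
force: [0.2, -0.4, 3.2]
grip_width: 0.144
```

Emit:
{"method": "move_arm", "body": {
  "series": [
    [[0,0,0,0,0.8],[0,0,2,0,0.8],[0,0,6,0,0.8],[0,0,10,0,0.8],[0,0,11,0,0.8],[0,0,11,0,0.8]]
  ]
}}

```text
time: 28.95
ee_pos: [0.4908, 0.2915, 0.1723]
ee_rot: [0.001, 0.706, 0.001, 0.708]
force: [0.3, -0.2, -0.5]
grip_width: 0.143
```

Emit:
{"method": "move_arm", "body": {
  "series": [
    [[0.3,-4,0,0,0.8],[0.6,-8,0,0,0.8],[0.9,-12,0,0,0.8],[1.2,-16,0,0,0.8],[1.5,-20,0,0,0.8],[1.8,-24,0,0,0.8],[2.2,-28,0,0,0.8],[2.5,-31.6,0,0,0.8]]
  ]
}}

```text
time: 29.75
ee_pos: [0.5143, -0.0268, 0.1683]
ee_rot: [0.0, 0.708, -0.0, 0.706]
force: [1.1, 0.4, -1.0]
grip_width: 0.145
```

Emit:
{"method": "move_arm", "body": {
  "series": [
    [[0,0,0,0,0.8],[0,0,-2,0,0.8],[0,0,-3,0,0.8],[0,0,-3,0,0.8]]
  ]
}}

```text
time: 30.15
ee_pos: [0.5137, -0.0244, 0.1376]
ee_rot: [-0.0, 0.709, 0.0, 0.706]
force: [0.1, -0.2, -0.7]
grip_width: 0.143
```

```bash
python3 - <<'E'
from m import *
P=[]
for i in range(4): P.append(r.get_state()["ee_pos"]); S=snap("wrist")
print(np.mean(P,0)); cv2.imwrite("pics/w11.png",S["im"])
E
```

```text
[ 0.51443357 -0.02444013  0.1392366 ]
```

View pics/w11.png

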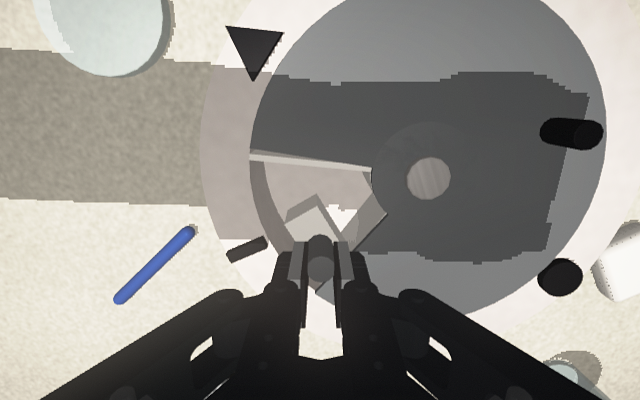

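The opening is over the bar compartment, with the far wall at its upper edge. The pot at (320,225) is clear of the cover, so I'll lower it in steps.

Emit:
{"method": "move_arm", "body": {
  "series": [
    [[0.1,0,-2.5,0,0.8],[0.1,0,-4.5,0,0.8],[0.1,0,-6,0,0.8],[0.1,0,-7,0,0.8],[0.1,0,-7.6,0,0.8],[0.1,0,-7.8,0,0.8],[0.1,0,-7.8,0,0.8]]
  ]
}}

```text
time: 31.05
ee_pos: [0.5163, -0.025, 0.0628]
ee_rot: [-0.0, 0.707, -0.0, 0.707]
force: [-0.3, 0.4, -0.2]
grip_width: 0.144
```

Emit:
{"method": "move_arm", "body": {
  "series": [
    [[0,0,0,0,0.8],[0,0,0,0,1.8],[0,0,0,0,2.8],[0,0,0,0,2.8],[0,0,4,0,2.8],[0,0,8.5,0,2.8],[0,0,8.5,0,2.8],[0,0,8.5,0,3]]
  ]
}}

```text
time: 31.85
ee_pos: [0.5167, -0.025, 0.1485]
ee_rot: [-0.0, 0.706, -0.0, 0.708]
force: [-0.5, 0.4, -0.9]
grip_width: 0.351
```

```bash
python3 - <<'E'
from m import *
P=[]
for i in range(4): P.append(r.get_state()["ee_pos"]); S=snap("wrist")
print(np.mean(P,0)); cv2.imwrite("pics/w12.png",S["im"])
E
```

```text
[ 0.51597302 -0.02496385  0.14698823]
```

View pics/w12.png

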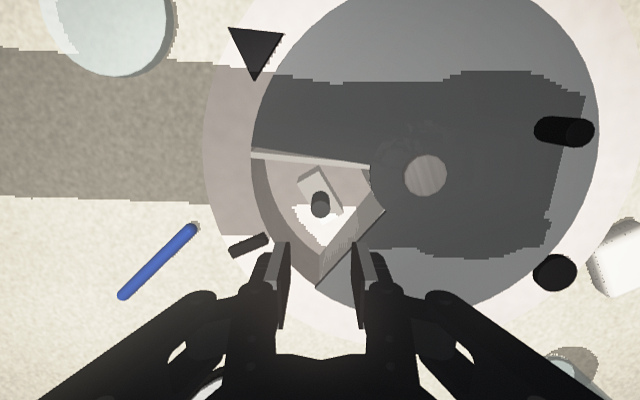

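The bar pot is upright in its compartment, stem at (320,204), so all three pots are in. Now I'll take the cover back anticlockwise by half a turn.

Emit:
{"method": "move_arm", "body": {
  "series": [
    [[4,1.8,0,0,3.5],[8,3.5,0,0,3.5],[12,5.2,0,0,3.5],[14,6.05,0,0,3.5],[14,6.05,0,0,3.5],[14,6.05,-3,0,3.5],[14,6.05,-5.2,0,3.5],[14,6.05,-5.2,0,3.5]]
  ],
  "newtons": 20
}}

```text
time: 32.85
ee_pos: [0.6534, 0.0351, 0.091]
ee_rot: [-0.0, 0.71, -0.0, 0.705]
force: [0.1, 0.7, -0.2]
grip_width: 0.41
```

Emit:
{"method": "move_arm", "body": {
  "series": [
    [[0,0,0,0,1],[0,0,0,0,1],[0,0,0,0,1],[0,0,0,0,1],[-0.4,0.8,0,0,1],[-0.87,1.6,0,0,1],[-1.4,2.25,0,0,1],[-2.0,2.84,0,0,1]]
  ]
}}

```text
time: 33.65
ee_pos: [0.6377, 0.0663, 0.0963]
ee_rot: [0.0, 0.705, 0.002, 0.709]
force: [12.3, 8.0, -3.9]
grip_width: 0.175
```

Emit:
{"method": "move_arm", "body": {
  "series": [
    [[-0.66,0.53,0,0,1],[-1.36,0.97,0,0,1],[-2.12,1.34,0,0,1],[-2.89,1.64,0,0,1],[-3.7,1.85,0,0,1],[-4.53,1.97,0,0,1],[-5.37,2.01,0,0,1],[-6.21,1.96,0,0,1]]
  ]
}}

```text
time: 34.45
ee_pos: [0.5738, 0.0856, 0.0962]
ee_rot: [0.0, 0.706, 0.002, 0.708]
force: [3.8, 2.5, 1.7]
grip_width: 0.173
```

Emit:
{"method": "move_arm", "body": {
  "series": [
    [[-0.83,-0.14,0,0,1],[-1.63,-0.36,0,0,1],[-2.4,-0.67,0,0,1],[-3.15,-1.06,0,0,1],[-3.84,-1.53,0,0,1],[-4.49,-2.05,0,0,1],[-5.07,-2.65,0,0,1],[-5.6,-3.3,0,0,1]]
  ]
}}

```text
time: 35.25
ee_pos: [0.5182, 0.0498, 0.096]
ee_rot: [-0.0, 0.706, -0.0, 0.708]
force: [8.1, -2.5, 4.1]
grip_width: 0.174
```

Emit:
{"method": "move_arm", "body": {
  "series": [
    [[-0.44,-0.71,0,0,1],[-0.83,-1.46,0,0,1],[-1.1,-2.25,0,0,1],[-1.33,-3.06,0,0,1],[-1.45,-3.88,0,0,1],[-1.49,-4.72,0,0,1],[-1.44,-5.55,0,0,1],[-1.3,-6.38,0,0,1]]
  ]
}}

```text
time: 36.05
ee_pos: [0.502, -0.0136, 0.0955]
ee_rot: [0.0, 0.709, 0.0, 0.705]
force: [-15.2, 0.5, 16.0]
grip_width: 0.172
```

Emit:
{"method": "move_arm", "body": {
  "series": [
    [[0.24,-0.8,0,0,1],[0.53,-1.59,0,0,1],[0.53,-1.59,0,0,1],[0.53,-1.59,0,0,1]]
  ]
}}

```text
time: 36.45
ee_pos: [0.5056, -0.0309, 0.0954]
ee_rot: [-0.0, 0.71, -0.002, 0.704]
force: [-21.9, -8.3, 21.3]
grip_width: 0.173
```

Emit:
{"method": "move_arm", "body": {
  "series": [
    [[0,0,0,0,3.5],[0,0,0,0,3.5],[0,0,5,0,4],[0,0,9,0,5],[-2,-4.5,9,0,5],[-4,-9,9,0,5],[-6,-13.5,9,0,5],[-6,-18,9,0,5]]
  ]
}}

```text
time: 37.25
ee_pos: [0.4481, -0.2104, 0.1855]
ee_rot: [0.0, 0.707, 0.0, 0.707]
force: [2.4, -0.2, 0.8]
grip_width: 0.585
```

```bash
cat > cov.py <<'E'
from m import *
P=[]
for i in range(3): P.append(r.get_state()["ee_pos"]); S=snap("wrist")
T=snap("top")
print(np.mean(P,0))
m=np.zeros((400,640),bool);m[140:222,250:340]=T["im"][140:222,250:340].max(2)<42
[print(b) for b in blobs(m,.066,T)]
for b in blobs(m,.085,T):
    d=b[2]-[.583,.004]
    if 4<b[0] and .06<np.hypot(*d)<.1: print("knob",b[2],np.degrees(np.arctan2(d[1],d[0])))
im=S["im"]; cv2.imwrite("pics/last.png",im)
k=np.zeros((400,640),bool);k[:250,:]=im[:250].max(2)<75
print("lidknob?");[print(b) for b in blobs(k,.041,S,60)]
g=(T["im"].min(2)>90).astype(np.uint8); 
E
python3 cov.py
```

```text
[ 0.44862766 -0.21308591  0.18496271]
(np.int32(22), array([313.9, 153.1]), array([ 0.6872, -0.0692]))
(np.int32(5), array([259. , 178.2]), array([0.5947, 0.1338]))
(np.int32(25), array([329.4, 183.7]), array([ 0.5691, -0.1243]))
(np.int32(12), array([300.8, 200.6]), array([ 0.5079, -0.0187]))
(np.int32(9), array([273.6, 209.7]), array([0.4762, 0.0799]))
knob [ 0.504  -0.0196] -163.36731681821155
lidknob?
(np.int32(81), array([230.9,  23.4]), array([ 0.3844, -0.0852]))
(np.int32(485), array([232.6,  40.7]), array([ 0.3847, -0.097 ]))
(np.int32(194), array([436. ,  28.6]), array([ 0.5383, -0.0895]))
(np.int32(1468), array([486.3,  77.3]), array([ 0.5814, -0.124 ]))
(np.int32(1234), array([306.3, 203.8]), array([ 0.4383, -0.2279]))
```

The knob reads about 8° short of closed, so I'll take a clean wrist measurement and correct it.

Emit:
{"method": "move_arm", "body": {
  "series": [
    [[2.5,3,2,0,5],[5,6,4,0,5],[7.5,9,6,0,5],[10,12,8,0,5],[11.1,15.3,10.5,0,5],[11.1,15.3,10.5,0,5],[11.1,15.3,10.5,0,3.5]]
  ]
}}

```text
time: 38.15
ee_pos: [0.5614, -0.0543, 0.2901]
ee_rot: [-0.001, 0.707, 0.001, 0.707]
force: [-0.7, -0.4, -0.4]
grip_width: 0.433
```

```bash
python3 - <<'E'
from m import *
P=[]
for i in range(3): P.append(r.get_state()["ee_pos"]); S=snap("wrist")
print(np.mean(P,0)); im=S["im"]; cv2.imwrite("pics/w13.png",im); S["c"]=S["c"]+np.mean(P,0)-P[-1]
k=np.zeros((400,640),bool);k[:245,150:520]=im[:245,150:520].max(2)<62
for b in blobs(k,.066,S,80): print(b, ray(S,*b[1],.083)[:2].round(4))
E
```

```text
[ 0.56104847 -0.05511972  0.28965238]
(np.int32(513), array([236.2,  34.8]), array([0.4797, 0.0783])) [0.4838 0.0755]
(np.int32(267), array([266.7, 138.5]), array([ 0.5047, -0.0226])) [ 0.5076 -0.0206]
(np.int32(154), array([233.6, 162.6]), array([ 0.467 , -0.0489])) [ 0.4717 -0.0456]
(np.int32(477), array([431.6, 181.8]), array([ 0.6874, -0.0705])) [ 0.6813 -0.0661]
```

View pics/w13.png

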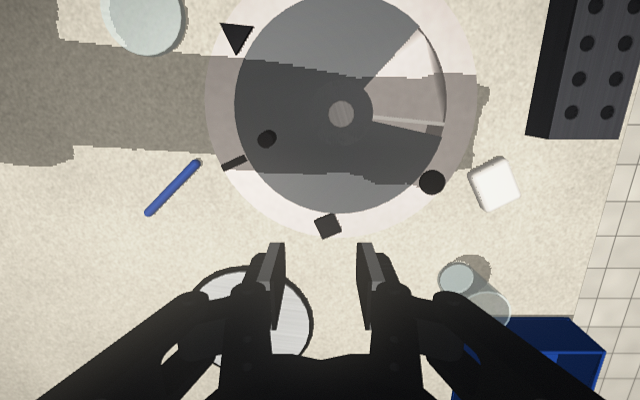

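The view shows the opening a few degrees clockwise of the blank, with the wall strip visible near (405,122) and the knob at (267,138). Measured knob angle is 198.0° against 204.5° wanted. I'll regrip the knob more firmly and finish the turn.

Emit:
{"method": "move_arm", "body": {
  "series": [
    [[-2.5,1.7,-4,0,3.5],[-5.35,3.45,-7,0,3.5],[-5.35,3.45,-11,0,3.5],[-5.35,3.45,-14,0,3.5],[-5.35,3.45,-14,0,3.5],[-5.35,3.45,-17,0,3.5],[-5.35,3.45,-19.4,0,3.5],[-5.35,3.45,-19.4,0,3.5]]
  ],
  "newtons": 40
}}

```text
time: 39.1
ee_pos: [0.5064, -0.0222, 0.0947]
ee_rot: [0.0, 0.708, -0.0, 0.706]
force: [-0.3, -0.5, 0.3]
grip_width: 0.408
```

Emit:
{"method": "move_arm", "body": {
  "series": [
    [[0,0,0,0,1],[0,0,0,0,1],[0,0,0,0,1],[0,0,0,0,1],[0.1,-0.4,0,0,1],[0.27,-0.9,0,0,1],[0.27,-0.9,0,0,1],[0.27,-0.9,0,0,1]]
  ]
}}

```text
time: 39.9
ee_pos: [0.5087, -0.0314, 0.098]
ee_rot: [-0.0, 0.708, -0.001, 0.706]
force: [-13.6, -2.6, 5.0]
grip_width: 0.16
```

Emit:
{"method": "move_arm", "body": {
  "series": [
    [[0.27,0,0,0,3.5],[0,0,0,0,3.5],[0,0,5,0,4],[0,0,9,0,5],[2,-1,14,0,5],[4,-2,19,0,5],[5,-2.6,19.4,0,5],[5,-2.6,19.4,0,3.5]]
  ]
}}

```text
time: 40.7
ee_pos: [0.5622, -0.0574, 0.2935]
ee_rot: [0.0, 0.705, -0.0, 0.709]
force: [-0.1, -0.1, -0.1]
grip_width: 0.43
```

```bash
cat > kn.py <<'E'
from m import *
P=[]
for i in range(3): P.append(r.get_state()["ee_pos"]); S=snap("wrist")
print(np.mean(P,0)); im=S["im"]; S["c"]=S["c"]+np.mean(P,0)-P[-1]
k=np.zeros((400,640),bool);k[:245,150:520]=im[:245,150:520].max(2)<62
B=[(b,ray(S,*b[1],.083)[:2].round(4)) for b in blobs(k,.066,S,80)]
for b in B: print(b)
tri=B[0][0][2]; disc=B[-1][0][2]; c=(tri+disc)/2; d=[b[1] for b in B if .06<np.hypot(*(b[1]-c))<.1]
for e in d: e=e-c; print(c,np.hypot(*e),"knob deg",np.degrees(np.arctan2(e[1],e[0]))%360)
E
python3 kn.py
```

```text
[ 0.56124618 -0.05702055  0.29180523]
((np.int32(506), array([236.2,  34.1]), array([0.48  , 0.0775])), array([0.484 , 0.0746]))
((np.int32(262), array([270.3, 146. ]), array([ 0.5086, -0.0328])), array([ 0.5112, -0.0303]))
((np.int32(154), array([233.6, 161.9]), array([ 0.4671, -0.0503])), array([ 0.4718, -0.0471]))
((np.int32(475), array([431.3, 180.7]), array([ 0.6883, -0.0719])), array([ 0.6822, -0.0675]))
[0.58415 0.0028 ] 0.08010813004932767 knob deg 204.4054793931698
```

The cover is at 204.4°, so it's closed. Now back to the lid on the mat.

Emit:
{"method": "move_arm", "body": {
  "series": [
    [[-2,-4.5,0,0,5],[-4,-9,-2,0,5],[-6,-13,-4,0,5],[-8,-17,-6,0,5],[-10,-21,-6,0,5],[-11,-25,-6,0,5],[-11,-28.5,-6,0,5],[-11,-28.5,-6,0,5]]
  ]
}}

```text
time: 41.65
ee_pos: [0.4488, -0.3441, 0.2286]
ee_rot: [0.001, 0.708, -0.001, 0.706]
force: [-0.7, -0.4, -0.6]
grip_width: 0.585
```

```bash
python3 - <<'E'
from m import *
P=[]
for i in range(3): P.append(r.get_state()["ee_pos"]); S=snap("wrist")
print(np.mean(P,0)); im=S["im"]; S["c"]=S["c"]+np.mean(P,0)-P[-1]
print(proj(S,[.452,-.308,.03])); n,l,st,ce=cv2.connectedComponentsWithStats((im.max(2)<75).astype(np.uint8))
for i in range(1,n):
    if st[i,4]>150: print(st[i],ray(S,*ce[i],.03)[:2].round(4))
m=((im.min(2)>110)&(np.abs(im.max(2).astype(int)-im.min(2))<12)).astype(np.uint8)
cv2.imwrite("pics/w14.png",im)
E
```

```text
[ 0.44918247 -0.34259756  0.22894285]
[321.54906643 139.74042531]
[ 230   42  183  185 2467] [ 0.4337 -0.3261]
[314 130  20  22 333] [ 0.454  -0.3089]
[ 574  131   66  226 8392] [ 0.7823 -0.4385]
[   31   245   580   155 44719] [ 0.4466 -0.5619]
[627 319  13  36 244] [ 0.8378 -0.5552]
```

Emit:
{"method": "move_arm", "body": {
  "series": [
    [[0.4,3.35,-4,0,4],[0.4,3.35,-8,0,4],[0.4,3.35,-12,0,4],[0.4,3.35,-15,0,4],[0.4,3.35,-17.5,0,4],[0.4,3.35,-18.8,0,4],[0.4,3.35,-18.8,0,4],[0.4,3.35,-18.8,0,4]]
  ],
  "newtons": 40
}}

```text
time: 42.6
ee_pos: [0.4549, -0.3079, 0.0434]
ee_rot: [-0.0, 0.707, 0.0, 0.707]
force: [0.1, -0.7, 0.6]
grip_width: 0.468
```

Emit:
{"method": "move_arm", "body": {
  "series": [
    [[0,0,0,0,1.5],[0,0,0,0,1.5],[0,0,0,0,1.5],[0,0,0,0,1.5],[0,0,0,0,1.5]]
  ]
}}

```text
time: 43.1
ee_pos: [0.4551, -0.3086, 0.0441]
ee_rot: [-0.0, 0.706, -0.0, 0.708]
force: [-0.9, 1.9, 5.2]
grip_width: 0.214
```

Emit:
{"method": "move_arm", "body": {
  "series": [
    [[0,0,1,0,1.5],[0,0,5,0,1.5],[0,0,10,0,1.5],[0,0,15,0,1.5],[0,4,17,0,1.5],[0,8,17,0,1.5],[0,12,17,0,1.5],[0,16,17,0,1.5]]
  ]
}}

```text
time: 43.9
ee_pos: [0.4543, -0.1469, 0.2136]
ee_rot: [0.0, 0.707, -0.0, 0.708]
force: [0.3, -0.0, -1.5]
grip_width: 0.211
```

Emit:
{"method": "move_arm", "body": {
  "series": [
    [[0,4,0,0,1.5],[0,8,0,0,1.5],[0,12,0,0,1.5],[0,16,0,0,1.5],[0,20,0,0,1.5],[0,24,0,0,1.5],[0,28,0,0,1.5],[0,32,0,0,1.5]]
  ]
}}

```text
time: 44.7
ee_pos: [0.4542, 0.1735, 0.2135]
ee_rot: [0.0, 0.707, 0.0, 0.708]
force: [1.2, 0.0, -1.7]
grip_width: 0.211
```

Emit:
{"method": "move_arm", "body": {
  "series": [
    [[0,4,0,0,1.5],[0,8,0,0,1.5],[0,10.3,0,0,1.5],[0,10.3,0,0,1.5],[0,10.3,0,0,1.5]]
  ]
}}

```text
time: 45.2
ee_pos: [0.4543, 0.275, 0.2128]
ee_rot: [-0.0, 0.707, 0.0, 0.707]
force: [-0.3, -0.4, -2.2]
grip_width: 0.21
```

```bash
python3 - <<'E'
from m import *
P=[]
for i in range(6): P.append(r.get_state()["ee_pos"]); S=snap("wrist")
T=snap("top");print(np.mean(P,0),r.get_state()["grip_width"])
S["c"]=S["c"]+np.mean(P,0)-P[-1]; im=S["im"]; cv2.imwrite("pics/w15.png",im)
print(proj(S,[.4515,.276,.066]))
E
```

```text
[0.45450773 0.2742145  0.21277431] 0.21426931838529129
[314.73477561 184.73652486]
```

Emit:
{"method": "move_arm", "body": {
  "series": [
    [[-0.15,0.2,-3,0,1.5],[-0.15,0.2,-6,0,1.5],[-0.15,0.2,-8.5,0,1.5],[-0.15,0.2,-9.5,0,1.5],[-0.15,0.2,-10.2,0,1.5],[-0.15,0.2,-10.7,0,1.5],[-0.15,0.2,-11.0,0,1.5],[-0.15,0.2,-11.0,0,1.5]]
  ]
}}

```text
time: 46.35
ee_pos: [0.4532, 0.277, 0.1027]
ee_rot: [0.0, 0.707, 0.0, 0.707]
force: [-0.2, 0.3, -0.5]
grip_width: 0.215
```

Emit:
{"method": "move_arm", "body": {
  "series": [
    [[0,0,-0.2,0,1.5],[0,0,-0.25,0,1.5],[0,0,-0.25,0,1.5],[0,0,-0.25,0,2.5]]
  ]
}}

```text
time: 46.75
ee_pos: [0.4533, 0.2771, 0.1005]
ee_rot: [0.0, 0.707, 0.0, 0.707]
force: [-0.8, 0.6, 0.2]
grip_width: 0.297
```

Emit:
{"method": "move_arm", "body": {
  "series": [
    [[0,0,0,0,4],[0,0,0,0,5],[0,0,4,0,5],[0,0,8,0,5],[0,-2,13,0,5],[0,-2.2,15,0,5],[0,-2.2,15,0,6],[0,-2.2,15,0,6]]
  ]
}}

```text
time: 47.55
ee_pos: [0.4532, 0.2549, 0.2496]
ee_rot: [0.0, 0.707, 0.0, 0.707]
force: [0.2, 0.3, -0.4]
grip_width: 0.705
```

```bash
python3 - <<'E'
from m import *
P=[]
for i in range(4): P.append(r.get_state()["ee_pos"]); S=snap("wrist")
im=S["im"]; S["c"]=S["c"]+np.mean(P,0)-P[-1]; cv2.imwrite("pics/w16.png",im); T=snap("top"); cv2.imwrite("pics/t16.png",T["im"])
print(np.mean(P,0)); k=(im.max(2)<75); k[250:]=0
for b in blobs(k,.084,S,100): print(b)
# lid rim: bright, low-saturation edge along rays from knob
u,v=proj(S,[.4525,.276,.07]); g=cv2.GaussianBlur(cv2.cvtColor(im,6),(3,3),0).astype(float)
hs=cv2.cvtColor(im,cv2.COLOR_BGR2HSV)[...,1].astype(float); hs=cv2.GaussianBlur(hs,(5,5),0); Q=[]
for a in np.radians(range(0,360,6)):
    rr=np.arange(75,120); x=u+rr*np.cos(a); y=v+rr*np.sin(a); ok=(x>1)&(x<638)&(y>1)&(y<240)
    if ok.all():
        s=hs[y.astype(int),x.astype(int)]; i=np.argmax(s[3:]-s[:-3])+1.5; Q.append(ray(S,u+(75+i)*np.cos(a),v+(75+i)*np.sin(a),.07))
c,R_=circ(Q); d=np.hypot(*(np.array(Q)[:,:2]-c).T)
print(len(Q),c,R_,np.std(d)); w=abs(d-np.median(d))<.003; print(circ(np.array(Q)[w]),w.sum())
m=np.zeros((400,640),bool);m[140:222,250:340]=T["im"][140:222,250:340].max(2)<42
for b in blobs(m,.066,T): print(b)
E
```

```text
[0.4527905  0.25484502 0.24868918]
(np.int32(115), array([4.4, 4.8]), array([0.2026, 0.3997]))
(np.int32(2113), array([138.2,  43.1]), array([0.3045, 0.372 ]))
(np.int32(2067), array([26.5, 61.9]), array([0.2086, 0.3576]))
(np.int32(685), array([  8.6, 132.8]), array([0.1765, 0.2992]))
(np.int32(437), array([321.8, 157.3]), array([0.4556, 0.2774]))
(np.int32(271), array([559.6, 209.3]), array([0.683 , 0.2275]))
(np.int32(590), array([597. , 224.7]), array([0.7228, 0.2116]))
45 [0.45605697 0.27748058] 0.09079720171957899 0.00045152205267101435
(array([0.45605697, 0.27748058]), np.float64(0.09079720171957899)) 45
(np.int32(22), array([313.9, 153.1]), array([ 0.6872, -0.0692]))
(np.int32(4), array([259. , 178.5]), array([0.5936, 0.1338]))
(np.int32(19), array([329.1, 183.6]), array([ 0.5695, -0.1231]))
(np.int32(11), array([303.1, 199.4]), array([ 0.5123, -0.0273]))
(np.int32(11), array([273.5, 209.5]), array([0.4767, 0.0803]))
```

```bash
python3 -c "
from h import *
s=r.get_state();print(s['time'],s['force'],s['ee_pos']);print(r.job_done())"
```

```text
47.8 [-0.3332439   0.40402655 -0.02546286] [0.45256032 0.25480832 0.24844248]
the job is handed in; nothing more can be done
None
```

The job is handed in at 47.8 s of robot time. All three pots are loaded, the carousel is closed and the lid is back on the tub. There was no triangle pot.

**What I did:** I set the lid on the large mat. The round, square and bar pots then went into their badge compartments, with the cover turned for each. The cover was then turned back to the blank sector and the lid put back on the tub.

**Last checks:**
- **Cover:** the first closing fell about 6.5° short, because the knob slipped in the jaws. I gripped it again and corrected it. The wrist camera then read the knob at 204.4° against a target of 204.5°, and the top camera reads about 203°; the allowed error is 8.6°.
- **Lid:** the rim fit gives a radius of 90.8 mm at seated height (true value 91 mm) with 0.45 mm scatter, so it looks level and seated. Its centre reads 4–5 mm from where the lid was first measured. The camera pose is uncertain by 2–3 mm, and the limit is 10 mm.
- **Pots:** I saw each one upright in its compartment just after letting go. They are under the cover now, so I could not check them again at the end.
- **Final picture:** the last view was refused by the picture limit, so the final lid and cover checks rest on measurements alone.
- **Bystanders:** none looked moved in the pictures I viewed, but I did not measure them.

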